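# Let the fat battery out of its dispenser

## Robot

A 6-joint arm with a two-finger parallel gripper is mounted at the origin on the work surface. World frame = base frame: x ahead of the robot, y to its left, z up, the work surface at z = 0. Lengths are in m, angles in rad, forces in N, time in s.
With the tool pointing down it reaches from about 0.4 to 0.825 m from the base axis. Payload 7 kg.
Tool frame: the origin (TCP) lies on the centre line of the jaws, within the pads' length; the fingertips stand 11 mm ahead of it and the grasp point (between the pads) lies 8 mm behind it; z points along the fingers, y is the direction in which the jaws open and shut (so a half turn about z gives the same grasp; the last joint's range is limited). The gripper opens to 88 mm and grips with 3 to 60 N. Pads are 19 mm wide; open, the fingers measure 130 mm over their backs; the gripper's body (78 mm by 193 mm) begins 47 mm behind the grasp point.
Start: joints at [1.519, 0.359, 0.012, 0, -1.224, -0.288], TCP at [0.225, 0.636, 0.238] pointing down, gripper open.
Joint ranges: [-3.07, 3.07], [-1.43, 2.12], [-1.02, 1.25], [-3.03, 1.67], [-3.05, -0], [-3.03, 3.03]. Speed limits (rad/s): [2.39, 2.39, 3.01, 3.14, 3.14, 3.14].

## Interface

Orientations are given as [roll, pitch, yaw] about the fixed x, y, z axes, in that order (R = Rz(yaw) Ry(pitch) Rx(roll)).
In Python, from station import * gives the robot as it stands.
- The arm moves only by the tool play_rows, never from a script. Its argument "targets" is a list of rows, each a list of 7 numbers: the turn, a rotation vector about the world's x, y, z in rad, then the shift along the world's x, y, z in m, then the opening, from 0 (shut) to 1 (fully open). A call has 1 to 12 rows; each row shifts and turns the pose as measured when the row begins; what a row does not reach is not made up. A row lasts 1/8 s, in which the tool goes at most 62.5 mm and 10.7 degrees, less where a joint would pass 70% of its speed; a pose out of reach is approached as far as the arm can. A call is refused whole if a number of a shift passes 0.0625 or a number of a turn 0.188, either way. A call with a gripper value outside its range is refused whole. The fingers move at their own pace and stop on an object; "grip_force" is the grip in N (left out, the last holds). Time passes only in rows, so rows that do not move let the fingers close. It gives the time, the measured TCP pose, the force and the opening at its end, in the units of the state.
- get_state(): the state, without advancing time (a new reading comes with each control period).
- grab_frame(name): name is "side" or "top"; returns (picture, depth): 420x560x3 uint8, blue, green, red; 420x560 float32, m along the optical axis (not along the pixel's ray), 0 where there is no reading.
- camera_params(name): a dict with "camera_matrix" (3x3 intrinsics, pixels), "extrinsics" (4x4, takes a point from world to camera coordinates). Camera axes: x right, y up, looking along -z (the intrinsics and any distortion apply to the point x, -y, -z); pixel columns grow to the right and rows downward; lengths in m; the calibration is good to about 2 mm. A picture is of the moment at which its call begins. camera_params takes no time and is no camera call.
- job_done(): hands the job in, once; it reports no verdict.
The state is a dict: "t": time; "q": joint angles; "qd": joint speeds; "joint_efforts": joint torques, N m; "eef_pos": TCP position; "ee_rot": TCP orientation; "force": force on the tool from outside, world axes, zero at the start; "moment": the same for the moment, N m; "width": finger opening in m.
Only numpy, scipy, OpenCV 4.12 (cv2) and the standard library are available. Lean on these libraries where they do the work, as an engineer would, in place of code of your own. Each camera call takes 0.05 s, during which the arm holds its last target.

## Task

Get the fat battery out of its gravity dispenser: with the fingertips, press down the square pad of the rocking lever on that dispenser so that the gate at the lever's other end lifts and the battery rolls down to the low front end, then let the lever come back up so the gate is shut again. Do not touch the batteries or the gate themselves, leave the thin battery and its lever alone, and do not disturb the glass pot or the ship hull.

Things in the scene. Friction and masses are not known exactly. Their poses are not given: they have to be found in the camera images.
- fat_dispenser: Fat-battery dispenser: white plastic trough fixed to the tray, 275 mm long (x), 66 mm wide inside. Origin on the tray, 165 mm from the low end (-x, with a lip); z up. Floor slopes 9 degrees, 20 mm above the tray at the low end, 64 mm at the high end; walls 22 mm. Two posts 94 mm tall at x = -35 mm carry the lever. 
- fat_pad (a point): centre of the top face of the square steel pad (34 x 34 x 5 mm) on the fat-battery dispenser's lever, 82 mm from the shaft towards the low end; at rest about 111 mm above the tray, sloping 15 degrees down towards the shaft; sinks about 34 mm to the stop, still clear of a battery lying below. Moves with the lever.
- fat_lever (a joint): Rocking angle of the fat-battery dispenser's steel lever, which lies along the trough on a cross shaft (x = -35 mm, 85 mm above the tray). 0 = gate down, held by a spring; grows as the pad end (-x) is pressed; 0.42 rad = stop, gate (+x end) up; takes 2.5 to 5 N. The battery comes free at 0.3 rad, then rolls about 1 s.
- fat_gate (a point): gate plate of the fat-battery dispenser's lever, steel, 44 mm wide, 4 mm thick, 23 mm tall, hanging across the trough 70 mm from the shaft on the high side; this point is its centre.
- fat_battery: fat battery, loose cylinder 34 mm across and 61 mm long, grey sleeve and steel ends, lying across the trough (its own y axis along its length); origin at its centre. At the start it rests on the gate at x = +55 mm of the dispenser; against the lip of the low end it lies at about x = -145 mm.
- thin_dispenser: Thin-battery dispenser: white plastic trough fixed to the tray, 275 mm long (x), 56 mm wide inside. Origin on the tray, 165 mm from the low end (-x, with a lip); z up. Floor slopes 9 degrees, 20 mm above the tray at the low end, 64 mm at the high end; walls 22 mm. Two posts 94 mm tall at x = -35 mm carry the lever. Not to be operated.
- thin_lever (a joint): Rocking angle of the thin-battery dispenser's steel lever, which lies along the trough on a cross shaft (x = -35 mm, 85 mm above the tray). 0 = gate down, held by a spring; grows as the pad end (-x) is pressed; 0.42 rad = stop, gate (+x end) up; takes 2.5 to 5 N. Must be left alone.
- thin_battery: thin battery, loose cylinder 14.5 mm across and 50 mm long, same materials, lying across its trough behind the gate; origin at its centre. It stays there.
- pot: bystander: clear glass pot 62 mm across with an aluminium twist cap, 88 mm tall, loose; origin at the centre of its underside.
- hull: bystander: beige plastic ship hull, 158 mm long (x), 52 mm wide, 52 mm tall, loose; origin on its underside, 71 mm from the stern.
Not all that is in view belongs to the job. There is more than one size of the fat_battery; the one meant has the size given above.

How it is judged:
By the outcome, as a careful person would: the job done as asked, in the order asked, and still so for the second after the job is handed in, with the robot touching nothing.
It also fails if it takes over 34 s, if anything falls off the work surface, if the arm or the gripper's body presses on something with over 40 N, if the wrist force passes 120 N, or if a joint passes its speed limit or range.

## Working session

There is one attempt and no reset: what is moved stays moved. The work goes in short steps, Python scripts to look and compute and a tool call to move; the robot and the scene stay as the last step left them, time stands still between calls to the robot, and variables do not carry over. Pictures are saved under pics/ and viewed, and the job is handed in when it is done.

Besides the shell and the picture viewer there is one more tool, called after ">>>" as name(argument=value, ...), one argument or row to a line, values as JSON. play_rows: Moves the arm, as the interface text tells. Its arguments: {"type":"object","properties":{"targets":{"type":"array","items":{"type":"array","items":{"type":"number"}}},"grip_force":{"type":"number"}},"required":["targets"]}

```bash
ls; mkdir -p pics
python3 - <<'E'
from station import *
import cv2,numpy as np
s=get_state();print(s)
for n in("top","side"):
    im,d=grab_frame(n);cv2.imwrite(f"pics/{n}0.png",im);np.save(f"pics/{n}0.npy",d)
    c=camera_params(n);print(n,c)
E
```

```text
pics
{'t': 0.0, 'q': array([ 1.51909447e+00,  3.59397194e-01,  1.10531600e-02, -3.48211540e-04,
       -1.22411037e+00, -2.88097378e-01]), 'qd': array([-5.48136334e-04,  4.44916742e-04, -1.46590170e-03,  1.28973393e-03,
        6.25059207e-05,  4.90687346e-05]), 'joint_efforts': array([ 7.02877533e-04, -5.82715344e+01,  2.93062645e+01,  6.99704692e+00,
        6.97860582e-03, -1.33429407e-04]), 'eef_pos': array([0.22484503, 0.63594325, 0.23661388]), 'ee_rot': array([ 3.13990990e+00, -1.57304216e-04, -3.39917692e-01]), 'force': array([-0.3210469 ,  0.01519175,  0.54391143]), 'moment': array([ 0.00841052,  0.02917548, -0.01971139]), 'width': 0.08757650740138986}
top {'camera_matrix': array([[424.82279122,   0.        , 279.80335979],
       [  0.        , 424.82279122, 215.32909365],
       [  0.        ,   0.        ,   1.        ]]), 'extrinsics': array([[ 0.01622301, -0.9998212 , -0.00971495, -0.03755885],
       [ 0.99917257,  0.01584853,  0.03745676, -0.55915688],
       [-0.0372961 , -0.01031457,  0.99925102, -0.91092484],
       [ 0.        ,  0.        ,  0.        ,  1.        ]])}
side {'camera_matrix': array([[389.54578517,   0.        , 274.91785355],
       [  0.        , 389.54578517, 207.85131234],
       [  0.        ,   0.        ,   1.        ]]), 'extrinsics': array([[ 0.95060849, -0.31034397, -0.00548775, -0.55456363],
       [ 0.18538023,  0.55347658,  0.81197158, -0.16458295],
       [-0.24895314, -0.7728844 ,  0.58367117, -0.8603948 ],
       [ 0.        ,  0.        ,  0.        ,  1.        ]])}
```

View pics/top0.png

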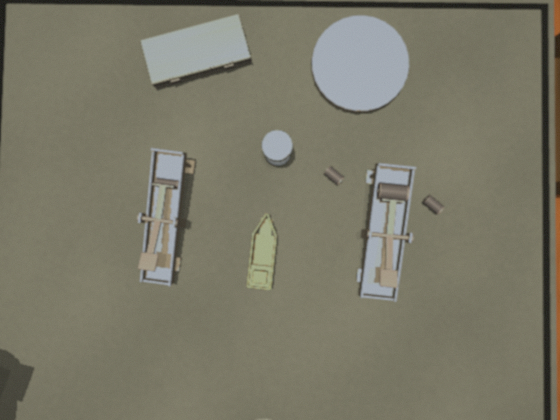

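View pics/side0.png

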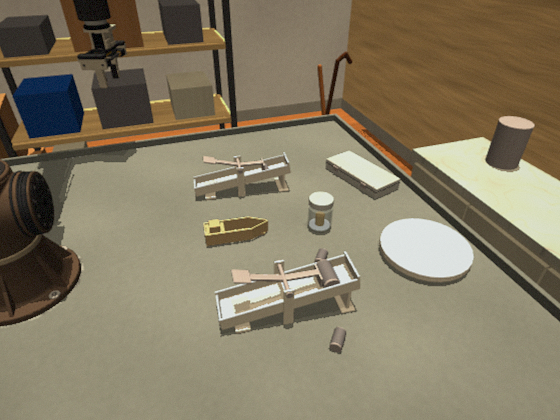

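The top view shows the fat dispenser on the right, with its battery at about (393,190), its pad at (389,279) and its shaft at row 236. The thin dispenser is on the left, and the hull and pot stand between the two. I'll enlarge the fat dispenser and locate the pad.

```bash
cat > h.py <<'E'
from station import *
import cv2,numpy as np
def unproj(n,u,v,d):
    c=camera_params(n);K=c["camera_matrix"];E=c["extrinsics"]
    p=np.array([(u-K[0,2])/K[0,0]*d,-(v-K[1,2])/K[1,1]*d,-d])
    return E[:3,:3].T@(p-E[:3,3])
def proj(n,P):
    c=camera_params(n);K=c["camera_matrix"];E=c["extrinsics"]
    p=E[:3,:3]@np.array(P)+E[:3,3]
    return K[0,2]+K[0,0]*p[0]/-p[2],K[1,2]-K[1,1]*p[1]/-p[2]
def atz(n,u,v,z):
    a=unproj(n,u,v,.5);b=unproj(n,u,v,1.);return a+(b-a)*(z-a[2])/(b[2]-a[2])
E
python3 - <<'E'
from h import *
im=cv2.imread("pics/top0.png");d=np.load("pics/top0.npy")
cv2.imwrite("pics/topc.png",cv2.resize(im[155:310,345:445],None,fx=3.8,fy=3.8,interpolation=cv2.INTER_CUBIC))
ims=cv2.imread("pics/side0.png")
cv2.imwrite("pics/sidec.png",cv2.resize(ims[240:340,205:370],None,fx=4.8,fy=4.8,interpolation=cv2.INTER_CUBIC))
for u,v in[(389,279),(384,275),(394,283),(389,284),(389,273),(410,237),(369,235),(393,190),(385,190),(402,191),(450,300)]:
    print(u,v,unproj("top",u,v,d[v,u]).round(4))
E
```

```text
389 279 [ 0.4375 -0.24    0.114 ]
384 275 [ 0.4445 -0.2315  0.1096]
394 283 [ 0.43   -0.2497  0.1136]
389 284 [ 0.4284 -0.2394  0.1169]
389 273 [ 0.4485 -0.2412  0.1091]
410 237 [ 0.5181 -0.2857  0.0935]
369 235 [ 0.5207 -0.205   0.0951]
393 190 [ 0.6105 -0.2529  0.0893]
385 190 [ 0.6102 -0.2369  0.0901]
402 191 [ 0.6087 -0.2703  0.0905]
450 300 [ 0.3827 -0.3993  0.0029]
```

View pics/topc.png

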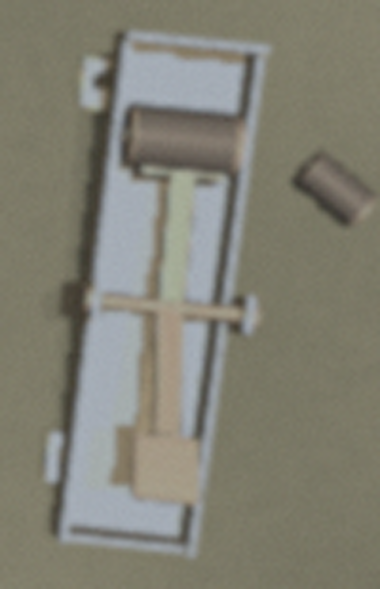

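View pics/sidec.png

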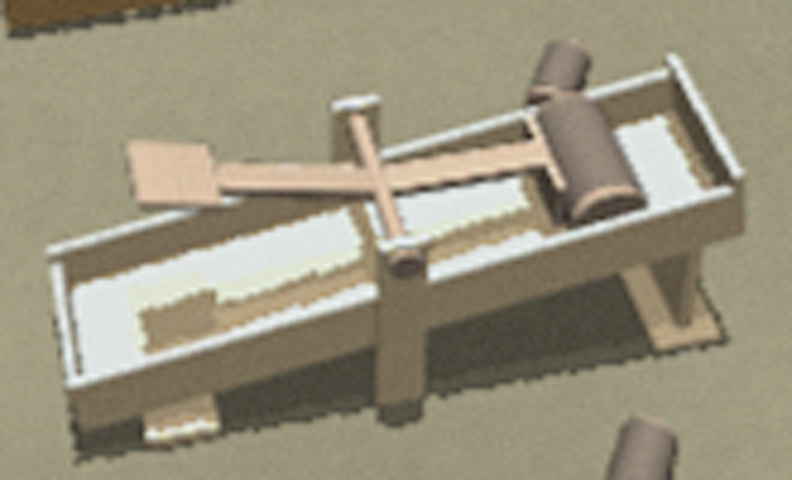

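The crop puts the pad centre at pixel (388.9,278.2), which is about (0.439,-0.240,0.113) in the world. The fat battery is resting on the gate. I'll move over with the gripper shut, bowing outward to stay within reach, and turn the yaw to about -0.03.

>>> play_rows(
  targets=[
    [0, 0, 0.1, 0.027, -0.042, 0, 0],
    [0, 0, 0.1, 0.027, -0.042, 0, 0],
    [0, 0, 0.1, 0.027, -0.042, 0, 0],
    [0, 0, 0, 0.027, -0.042, 0, 0],
    [0, 0, 0, 0.027, -0.042, 0, 0],
    [0, 0, 0, 0.027, -0.042, 0, 0],
    [0, 0, 0, 0.027, -0.042, 0, 0],
    [0, 0, 0, 0.027, -0.042, 0, 0],
  ],
  grip_force=20,
)

```text
t: 1.1
eef_pos: [0.4429, 0.2902, 0.2325]
ee_rot: [3.134, 0.001, -0.024]
force: [1.5, -0.2, 0.4]
width: 0.0132
```

>>> play_rows(
  targets=[
    [0, 0, 0, 0, -0.05, 0, 0],
    [0, 0, 0, 0, -0.05, 0, 0],
    [0, 0, 0, 0, -0.05, 0, 0],
    [0, 0, 0, 0, -0.05, 0, 0],
    [0, 0, 0, 0, -0.05, 0, 0],
    [0, 0, 0, 0, -0.05, 0, 0],
    [0, 0, 0, 0, -0.05, 0, 0],
    [0, 0, 0, 0, -0.05, 0, 0],
    [0, 0, 0, 0, -0.05, 0, 0],
    [0, 0, 0, 0, -0.05, 0, 0],
  ],
)

```text
t: 2.35
eef_pos: [0.4401, -0.2262, 0.2311]
ee_rot: [3.133, 0.002, -0.024]
force: [1.0, 1.0, 0.4]
width: 0.0005
```

>>> play_rows(
  targets=[
    [0, 0, 0, -0.001, -0.008, -0.03, 0],
    [0, 0, 0, -0.001, -0.003, -0.03, 0],
    [0, 0, 0, 0, 0, -0.02, 0],
    [0, 0, 0, 0, 0, 0, 0],
  ],
)

```text
t: 2.85
eef_pos: [0.4362, -0.2415, 0.148]
ee_rot: [3.134, 0.004, -0.031]
force: [-0.2, 0.1, 0.9]
width: 0.0004
```

Run:
```python
from h import *
s=get_state();print(s['t'],s['eef_pos'],s['ee_rot'],s['force'])
for n in("top","side"):
    im,d=grab_frame(n)
    r=(200,340,330,470) if n=="top" else (180,340,180,380)
    cv2.imwrite(f"pics/{n}1.png",cv2.resize(im[r[0]:r[1],r[2]:r[3]],None,fx=3.7,fy=3.7,interpolation=cv2.INTER_CUBIC))
```

```text
2.85 [ 0.4361873  -0.24153666  0.14795069] [ 3.13358751  0.00408299 -0.03085541] [-0.2083949   0.14143836  0.86348111]
```

View pics/side1.png

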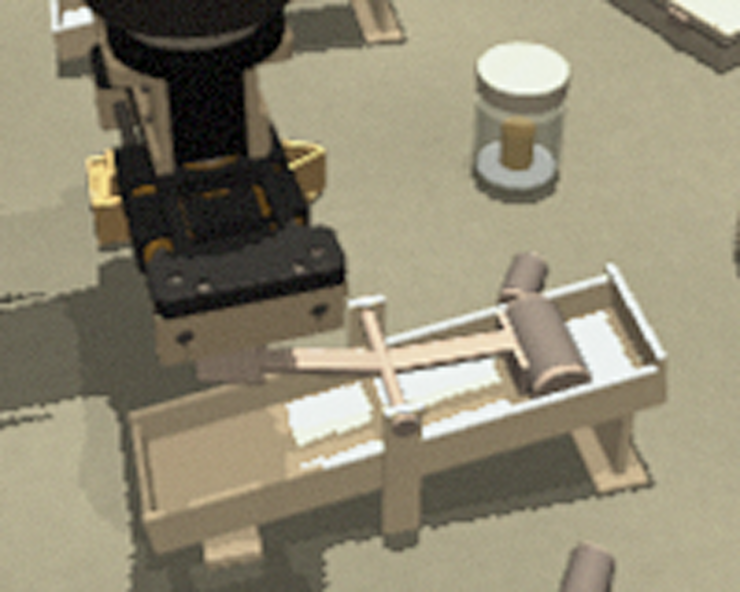

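View pics/top1.png

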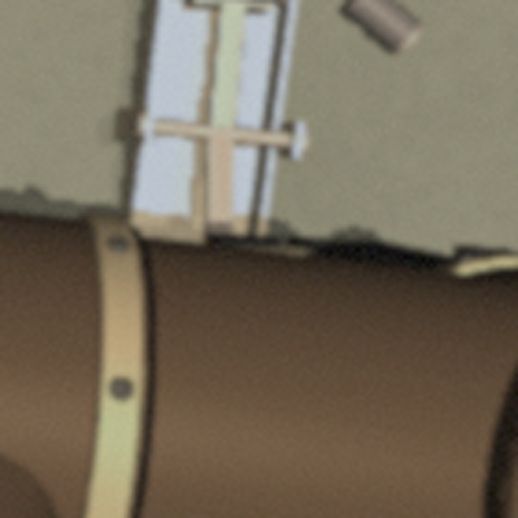

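```bash
python3 - <<'E'
from h import *
for P in [(0.4362,-.2415,.137),(0.4362,-.2415,.148),(0.4362,-.2415,.203),(.439,-.24,.113),(.423,-.257,.116),(.4362-.0095,-.2625,.137),(.4362+.0095,-.2625,.137)]:
    u,v=proj("side",P);print(P,(u-180)*3.7,(v-180)*3.7)
E
python3 - <<'E'
from h import *
im,d=grab_frame("side");cv2.imwrite("pics/side2.png",im)
for v in range(230,285,4): print(v,[ (unproj("side",u,v,d[v,u])).round(3).tolist() for u in (240,)])
E
```

```text
(0.4362, -0.2415, 0.137) 216.35055410274913 320.86590528405696
(0.4362, -0.2415, 0.148) 214.98154630513238 304.37779767646
(0.4362, -0.2415, 0.203) 207.73929996610295 217.15335880436967
(0.439, -0.24, 0.113) 224.00051781001577 352.4531497475543
(0.423, -0.257, 0.116) 200.06131800347646 379.66745306473996
(0.42669999999999997, -0.2625, 0.137) 207.38510663200816 355.00157284652977
(0.4457, -0.2625, 0.137) 246.18308185282962 345.8972363646849
230 [[0.44, -0.262, 0.237]]
234 [[0.44, -0.261, 0.228]]
238 [[0.437, -0.27, 0.227]]
242 [[0.436, -0.275, 0.223]]
246 [[0.428, -0.313, 0.248]]
250 [[0.426, -0.321, 0.247]]
254 [[0.424, -0.33, 0.249]]
258 [[0.422, -0.336, 0.247]]
262 [[0.422, -0.336, 0.238]]
266 [[0.423, -0.327, 0.222]]
270 [[0.422, -0.327, 0.214]]
274 [[0.422, -0.328, 0.207]]
278 [[0.437, -0.244, 0.111]]
282 [[0.435, -0.253, 0.11]]
```

View pics/side2.png

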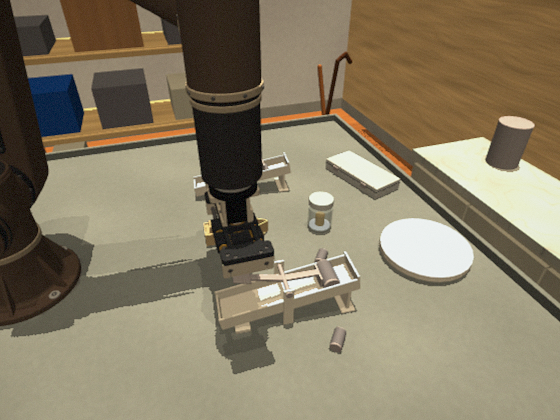

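The side view and projection agree: the fingertips are above the pad but hidden behind the gripper body. Now I'll press.

>>> play_rows(
  targets=[
    [0, 0, 0, 0, 0, -0.012, 0],
    [0, 0, 0, 0, 0, -0.012, 0],
    [0, 0, 0, 0, 0, -0.008, 0],
    [0, 0, 0, 0, 0, -0.006, 0],
  ],
)

```text
t: 3.5
eef_pos: [0.439, -0.2415, 0.112]
ee_rot: [3.132, -0.004, -0.029]
force: [-2.4, 0.2, 3.2]
width: 0.0005
```

>>> play_rows(
  targets=[
    [0, 0, 0, -0.002, 0, -0.008, 0],
    [0, 0, 0, -0.001, 0, -0.006, 0],
    [0, 0, 0, 0, 0, -0.005, 0],
  ],
)

```text
t: 3.88
eef_pos: [0.4376, -0.2416, 0.0926]
ee_rot: [3.132, -0.007, -0.028]
force: [-0.1, 0.5, 5.4]
width: 0.0004
```

Run:
```python
from h import *
s=get_state();print(s['t'],s['eef_pos'],s['force'])
im,d=grab_frame("side");cv2.imwrite("pics/side3.png",cv2.resize(im[200:340,190:380],None,fx=4,fy=4,interpolation=cv2.INTER_CUBIC))
```

```text
3.875 [ 0.43762515 -0.24160293  0.09256384] [-0.07256762  0.487013    5.39451416]
```

View pics/side3.png

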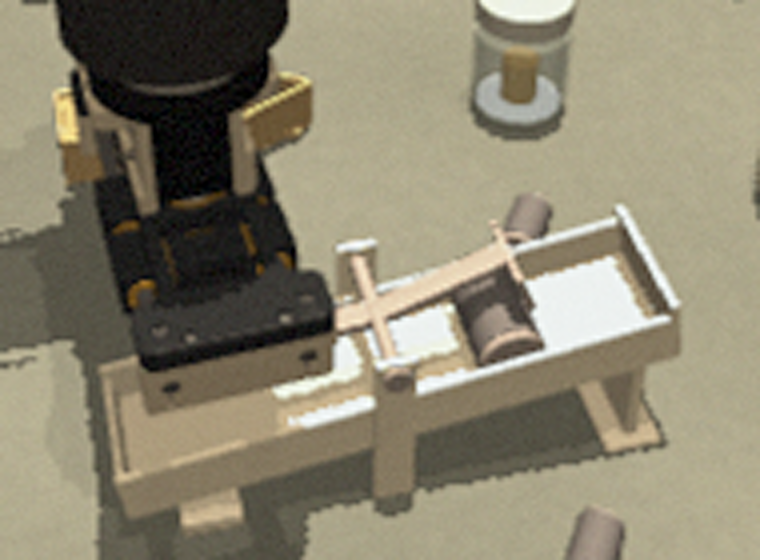

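The gate is up and the battery is rolling under it. I'll hold for about 1.4 s.

>>> play_rows(
  targets=[
    [0, 0, 0, 0, 0, 0, 0],
    [0, 0, 0, 0, 0, 0, 0],
    [0, 0, 0, 0, 0, 0, 0],
    [0, 0, 0, 0, 0, 0, 0],
    [0, 0, 0, 0, 0, 0, 0],
    [0, 0, 0, 0, 0, 0, 0],
    [0, 0, 0, 0, 0, 0, 0],
    [0, 0, 0, 0, 0, 0, 0],
    [0, 0, 0, 0, 0, 0, 0],
    [0, 0, 0, 0, 0, 0, 0],
    [0, 0, 0, 0, 0, 0, 0],
  ],
)

```text
t: 5.3
eef_pos: [0.4376, -0.2416, 0.0928]
ee_rot: [3.132, -0.007, -0.028]
force: [-0.5, 1.3, 5.9]
width: 0.0003
```

Run:
```python
from h import *
s=get_state();print(s['t'],s['eef_pos'],s['force'])
im,d=grab_frame("side");cv2.imwrite("pics/side4.png",cv2.resize(im[200:340,190:380],None,fx=4,fy=4,interpolation=cv2.INTER_CUBIC))
```

```text
5.3 [ 0.43760405 -0.24162746  0.09277084] [-0.50293303  1.34043136  5.85651475]
```

View pics/side4.png

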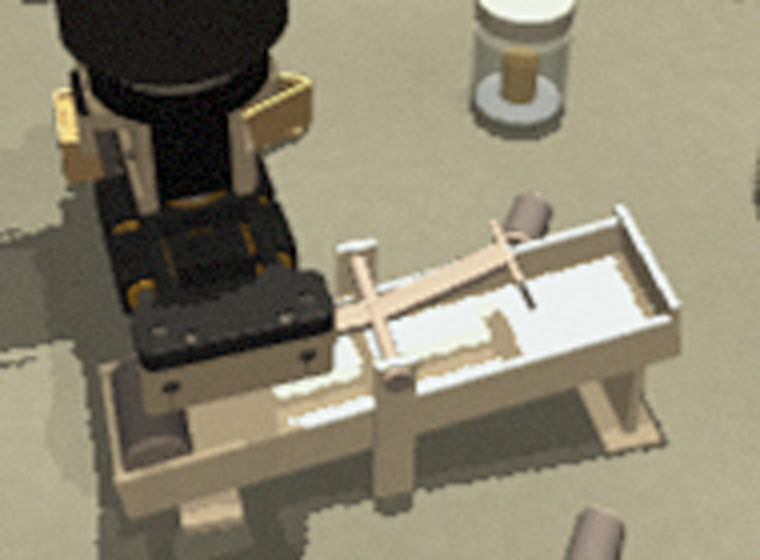

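The battery has reached the lip at the low end, at about (150,420) in the crop. I'll let the lever rise slowly, then back straight up.

>>> play_rows(
  targets=[
    [0, 0, 0, 0, 0, 0.008, 0],
    [0, 0, 0, 0, 0, 0.008, 0],
    [0, 0, 0, 0, 0, 0.008, 0],
    [0, 0, 0, 0, 0, 0.008, 0],
    [0, 0, 0, 0, 0, 0.01, 0],
    [0, 0, 0, 0, 0, 0.02, 0],
    [0, 0, 0, 0, 0, 0.04, 0],
    [0, 0, 0, 0, 0, 0.04, 0],
    [0, 0, 0, 0, 0.04, 0.01, 0],
    [0, 0, 0, 0, 0.05, 0, 0],
    [0, 0, 0, 0, 0.05, 0, 0],
    [0, 0, 0, 0, 0.05, 0, 0],
  ],
)

```text
t: 6.85
eef_pos: [0.4311, -0.0492, 0.2513]
ee_rot: [3.133, 0.002, -0.037]
force: [1.6, 0.7, -0.3]
width: 0.0005
```

>>> play_rows(
  targets=[
    [0, 0, 0, 0, 0.05, 0, 0],
    [0, 0, 0, 0, 0.05, 0, 0],
    [0, 0, 0, 0, 0.05, 0, 0],
    [0, 0, 0, 0, 0, 0, 0],
    [0, 0, 0, 0, 0, 0, 0],
  ],
)

```text
t: 7.48
eef_pos: [0.4267, 0.1064, 0.2518]
ee_rot: [3.132, 0.006, -0.033]
force: [-0.0, -0.1, 0.1]
width: 0.0003
```

Run:
```python
from h import *
s=get_state();print(s['t'],s['eef_pos'],s['force'])
im,d=grab_frame("side");cv2.imwrite("pics/side5.png",im)
im,d=grab_frame("top");cv2.imwrite("pics/top5.png",cv2.resize(im[130:310,330:450],None,fx=3.2,fy=3.2,interpolation=cv2.INTER_CUBIC))
```

```text
7.475 [0.42667018 0.10644015 0.25182329] [-0.03744646 -0.08985856  0.0780801 ]
```

View pics/side5.png

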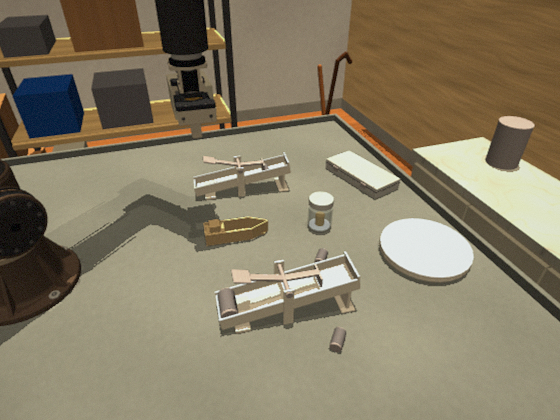

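View pics/top5.png

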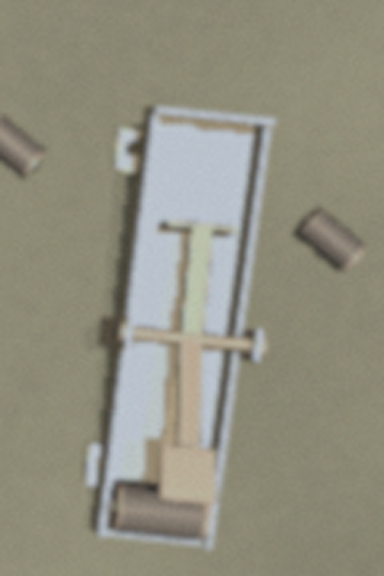

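The battery lies against the lip, the lever is back up and the gate is shut. The pot, hull and thin dispenser haven't moved, so I'm handing in.

```bash
python3 -c "
from station import *
print(job_done())"
```

```text
the job is handed in; nothing more can be done
None
```

The fat battery is out: it lies against the lip at the low front end of its dispenser, and the gate is shut again. I handed the job in at about 7.6 s of the 34 s allowed; the hand-in gives no verdict.

- **What I did:** With the gripper shut, I pressed the pad of the fat-battery lever down about 30 mm, at about 6 N. I held it about 1.4 s until the side picture showed the battery at the lip, then let the lever rise slowly and backed the arm away.
- **Last checks:** The final side and top pictures show the lever back at its rest position. By eye, the thin dispenser, pot and hull are where they were at the start. The arm was well clear of everything, with the force reading near zero.

No check failed or disagreed. The gripper body hid the fingertips from the cameras during the press, so I judged that contact from the calibration, the force reading and the gate lifting.

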